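# Shut the specimen case lid and shoot its bolt

### The job

Close the small specimen case with the fingertips: push its open lid all the way down shut, and only then push the knob of the slide bolt beside it as far as it goes, so that the bolt runs through the lid's staple. Grasp and lift nothing, and leave the specimens in the case and the things on the bench where they are.

Things in the scene. Friction and masses are not known exactly. Their poses are not given: they have to be found in the camera images.
- specimen_case: Open grey plastic case, fixed, 90 mm along its x, 80 mm along its y, 40 mm high; four pockets. Origin: centre of its underside; x points away from the robot, y to the left, turned left by up to 0.75 rad. Stands left by the monitor foot or right by the microscope. A 29 mm ledge (top z = 40 mm) on its right wall carries the bolt track (top z = 50 mm). Shut lid's top: z = 45 to 46 mm.
- lid_hinge (a point): Middle of the lid's hinge line, which runs along the case's x at its left rim (y = +40, z = 40 mm of the case). Keep the arm clear of the tall microscope, which stands behind and between the case's two places (base from x = 0.43 m on, y = 0 to -0.29 m, 56 mm high; its head hangs above z = 0.2 m beyond x = 0.49 m), and of the grinder at the right (y below -0.40 m).
- case_lid (a joint): Angle of the flat aluminium lid (90 x 83 x 5 mm), rad: 0 = shut, 0.9 to 1.4 at the start (standing up, outer face to the left), stop at 1.5. Stiff hinge: it stays where left; 2 to 4 N at the edge moves it. A steel staple for the bolt sits on the free edge at x = +17 to +31 mm of the case, reaching 107 mm from the hinge and 17 mm above the lid's underside.
- lid_edge (a point): Middle of the lid's free edge, on its outer (upper) face, 81 mm from the hinge.
- case_bolt (a joint): Travel of the slide bolt, m: 0 to 0.006 at the start (drawn back), 0.030 = at its stop, fully through the staple. It grows as the bolt slides along the case's +x. Friction 1.5 N; it stays where it is left.
- knob_top (a point): Top centre of the bolt's upright knob, a round steel post 11 mm thick with a 15 mm cap, rising from z = 51 mm to z = 81 mm above the case's underside, on the line y = -55 mm of the case; at travel 0 it is at x = -22 mm of the case, and it moves with the bolt.
- puck_a: Round mounted specimen, 30 mm wide, 16 to 18 mm high, loose in the near left pocket of the case. Origin: centre of the underside.
- puck_b: The same, in the far left pocket.
- puck_c: The same (black), in the near right pocket.
- carton: Cardboard carton, 100 x 68 x 40 mm, fixed, standing where the case does not (the two swap places). Bystander.
- paste_jar: Small screw-top jar, 33 mm wide, 32 mm high, loose. Bystander; origin under its centre.
- weight: Brass weight, 34 mm wide, 47 mm high, loose. Bystander; origin under its centre.
- tweezers: Tweezers, 122 mm long, loose, lying on the bench. Bystander.
Not all that is in view belongs to the job. Leave any blue look-alike of the specimen_case alone.

How it is judged:
On the way, in this order (a step that is already met when the one before it is completed fails the run):
1. the lid is pushed shut (within 0.05 rad) while the bolt is still drawn back (value of joint case_lid below 0.05 rad and value of joint case_bolt below 0.013 m), for 0.2 s.
2. the bolt is pushed home (27.5 mm or more of its 30 mm) with the lid shut (value of joint case_bolt above 0.0275 m and value of joint case_lid below 0.05 rad), for 0.2 s.
At the end, for the whole second after the job is handed in: The lid is shut within 0.05 rad, the bolt stands at 27.5 mm or more of its 30 mm travel, and the three specimens still lie in their pockets (all of step 2 and z of each of puck_a, puck_b, puck_c in the frame of specimen_case below 0.015 m and horizontal distance between each of puck_a, puck_b, puck_c and specimen_case below 0.05 m); the robot touches nothing.
It fails at once if the bolt is moved (past 13 mm) while the lid is still open (value of joint case_bolt above 0.013 m and value of joint case_lid above 0.1 rad).
It fails at once if a specimen is lifted in or out of the case (z of any of puck_a, puck_b, puck_c in the frame of specimen_case above 0.02 m).
It fails at once if a loose thing on the bench is shifted by more than 30 mm (distance of any of paste_jar, weight, tweezers from where it was at the start of the episode above 0.03 m).
It also fails if it takes over 42 s, if anything falls off the work surface, if the arm or the gripper's body presses on something with over 40 N, if the wrist force passes 120 N, or if a joint passes its speed limit or range.

### The arm

A 6-joint arm with a two-finger parallel gripper is mounted at the origin on a cart in front of the work surface, level with it; the furniture and walls round the work are solid. World frame = base frame: x ahead of the robot, y to its left, z up, the work surface at z = 0. Lengths are in m, angles in rad, forces in N, time in s.
With the tool pointing down it reaches from about 0.275 to 0.825 m from the base axis. Payload 5.2 kg.
Tool frame: the origin (TCP) lies midway between the tips of the shut fingers; the grasp point (between the pads) lies 19 mm behind it; z points along the fingers, y is the line along which they close (so a half turn about z gives the same grasp; the last joint's range is limited). The gripper opens to 93 mm and grips with 3 to 60 N. Pads are 15 mm wide; open, the fingers measure 128 mm over their backs; the gripper's body (75 mm by 188 mm) begins 65 mm behind the grasp point.
Start: joints at [1.138, 0.259, 1.535, -0, 1.348, -0.203], TCP at [0.125, 0.536, 0.219] pointing down, gripper open.
Joint ranges: [-3.14, 3.14], [-0.91, 2.08], [0.19, 2.58], [-1.22, 4.36], [0.22, 2.71], [-3.12, 3.12]. Speed limits (rad/s): [2.57, 2.57, 3.14, 3.14, 3.14, 3.14].

### API

Orientations are given as a 3x3 rotation matrix whose columns are the frame's x, y, z axes.
In Python, from station import ctrl gives the robot as it stands.
- The arm moves only by the shell command python3 -m inch 'ROWS' [FORCE]. ROWS is JSON, a list of rows, each a list of 3 entries, a list of its own where there are three numbers: the shift along the tool's x, y, z in mm, then the turn about the tool's z in rad, then the opening, from 0 (shut) to 1 (fully open). In form: [[[dx, dy, dz], turn, hand], ...]. A call has exactly 8 rows; each row is the pose to reach, as a shift and turn from the pose commanded when the call began, along the tool's axes at that moment; what a row does not reach only later rows make up. A row lasts 1/10 s, in which the tool goes at most 50 mm and 8.59 degrees, less where a joint would pass 70% of its speed; a pose out of reach is approached as far as the arm can. A call with a gripper value outside its range is refused whole. The fingers move at their own pace and stop on an object; FORCE is the grip in N (left out, the last holds). Time passes only in rows, so rows that repeat a pose let the fingers close, or fill a call up. It gives the time, the measured TCP pose, the force, the opening and the grip force at its end, in the units of the state.
- ctrl.sense(): the state, without advancing time (a new reading comes with each control period).
- ctrl.read_camera(name): name is "scene" or "top" or "wrist"; returns a dict with "image" (400x640x3 uint8, blue, green, red), "mtx" (3x3 intrinsics, pixels), "rvec" (rotation vector, rad) and "tvec" (3), from world to camera coordinates, as OpenCV has them; the wrist camera has in their place "hand_eye" (4x4, takes a point from camera to tool coordinates, whose origin is the TCP and whose axes are the flange's). Camera axes: x right, y down, z forward; pixel columns grow to the right and rows downward; lengths in m; the calibration is good to about 2 mm. A picture is of the moment at which its call begins: read the wrist's pose just before it. There is no depth.
- ctrl.finish_job(): hands the job in; it is judged then, once.
Trained networks look in a picture, given as the dict that the camera call returned (one of the last four; its "shot" number tells which), for a name from the list of things; names that differ only in an ending like _2 or _b are one class to them, and where a whole thing is asked for, a point or a joint stands for the part that bears it (a point fixed in the world has none). Each returns a list of dicts, best first, with "score" (0 to 1); they miss things now and then, are a little off and sometimes report something else, mostly with a low value. They report only what shows in the picture. A call takes as long as a camera call. They do not tell look-alikes from the thing itself.
- ctrl.look_for(picture, name): "box" ([left, top, right, bottom] in pixels, round what is visible of it).
- ctrl.regions_of(picture, name): "mask" (400x640 bool, what is visible of it) and "box" ([left, top, right, bottom] in pixels, round what is visible of it).
The state is a dict: "time_s": time; "qpos": joint angles; "dq": joint speeds; "joint_efforts": joint torques, N m; "position": TCP position; "tool_rot": TCP orientation; "ft_force": force on the tool from outside, world axes, zero at the start; "wrist_torque": the same for the moment, N m; "width": finger opening in m; "grasp_force": force on a finger pad.
Only numpy, scipy, OpenCV 4.12 (cv2) and the standard library are available. Lean on these libraries where they do the work, as an engineer would, in place of code of your own. Each camera call takes 0.05 s, during which the arm holds its last target. There are 200 camera calls.

## Working session

There is one attempt and no reset: what is moved stays moved. The work goes in short steps, Python scripts to look and compute and a shell command to move; the robot and the scene stay as the last step left them, time stands still between calls to the robot, and variables do not carry over. Pictures are saved under pics/ and viewed, at most 10 in all, crops included, and the job is handed in when it is done.

```bash
ls; mkdir -p pics; python3 - <<'E'
from station import ctrl
import cv2,numpy as np
s=ctrl.sense();print(s['time_s'],s['position'],s['tool_rot'],s['width'])
for n in ['scene','top']:
    p=ctrl.read_camera(n);cv2.imwrite(f'pics/{n}1.png',p['image'])
    R=cv2.Rodrigues(p['rvec'])[0];print(n,p['mtx'].tolist(),(-R.T@p['tvec']).ravel(),R.tolist())
    for k in ['specimen_case','lid_hinge','case_lid','lid_edge','case_bolt','knob_top','puck_a','carton']:
        try:print(k,[(d['box'],round(d['score'],2)) for d in ctrl.look_for(p,k)])
        except Exception as e:print(k,e)
print(ctrl.sense()['time_s'])
E
```

```text
pics
0.0 [0.12502468 0.53502543 0.21781693] [[-9.73711209e-01  2.27784691e-01 -7.84700429e-04]
 [ 2.27785728e-01  9.73709813e-01 -1.69158314e-03]
 [ 3.78753766e-04 -1.82585702e-03 -9.99998261e-01]] 0.09310721500835613
scene [[414.20577554925364, 0.0, 324.120700745692], [0.0, 414.20577554925364, 194.5320517717881], [0.0, 0.0, 1.0]] [-0.07026064 -0.61941139  0.96418013] [[0.7373547955295305, -0.6754780285868174, 0.006110516023258766], [-0.47995798365824616, -0.5302467613705901, -0.6989125166848216], [0.47534013025655053, 0.5124137048835318, -0.7151810649165834]]
specimen_case [([270.6, 180.6, 316.6, 234.4], 0.92)]
lid_hinge [([272.5, 182.2, 320.3, 234.2], 0.87)]
case_lid [([300.4, 211.2, 308.1, 224.0], 0.66), ([276.6, 181.4, 298.3, 211.8], 0.52), ([324.0, 262.3, 369.9, 313.7], 0.17)]
lid_edge []
case_bolt []
knob_top []
puck_a [([272.7, 183.3, 318.3, 234.4], 0.51)]
carton [([324.2, 263.7, 369.0, 311.2], 0.68), ([275.1, 182.8, 301.4, 214.5], 0.56)]
top [[479.30266945035123, 0.0, 319.51978284111016], [0.0, 479.30266945035123, 196.95088208142036], [0.0, 0.0, 1.0]] [ 0.25576539 -0.00502834
[... 208 characters left out ...]
787]]
specimen_case [([197.0, 115.4, 235.0, 146.3], 0.91), ([282.6, 215.7, 331.4, 259.5], 0.78)]
lid_hinge [([196.2, 114.7, 236.1, 148.1], 0.83), ([289.4, 217.5, 330.3, 255.1], 0.67), ([319.5, 227.1, 325.3, 244.5], 0.26)]
case_lid [([285.5, 220.3, 310.3, 256.9], 0.86), ([196.7, 119.9, 229.1, 144.0], 0.56)]
lid_edge [([281.5, 221.1, 307.7, 257.5], 0.86), ([199.5, 120.2, 227.1, 143.7], 0.75), ([384.7, 249.0, 417.2, 285.0], 0.46)]
case_bolt [([227.6, 126.1, 235.4, 139.7], 0.61), ([320.0, 228.6, 326.0, 242.9], 0.46)]
knob_top [([228.0, 125.0, 234.2, 137.7], 0.49), ([321.7, 227.4, 326.5, 242.8], 0.38)]
puck_a [([306.8, 240.1, 318.7, 249.7], 0.64)]
carton [([382.9, 249.2, 416.8, 280.5], 0.85)]
0.9
```

```bash
python3 - <<'E'
import cv2
a=cv2.imread('pics/top1.png')[90:310,170:440];cv2.imwrite('pics/top1z.png',cv2.resize(a,None,fx=2.7,fy=2.7,interpolation=2))
a=cv2.imread('pics/scene1.png')[130:330,220:420];cv2.imwrite('pics/scene1z.png',cv2.resize(a,None,fx=3,fy=3,interpolation=2))
E
```

```text
(no output)
```

View pics/top1z.png

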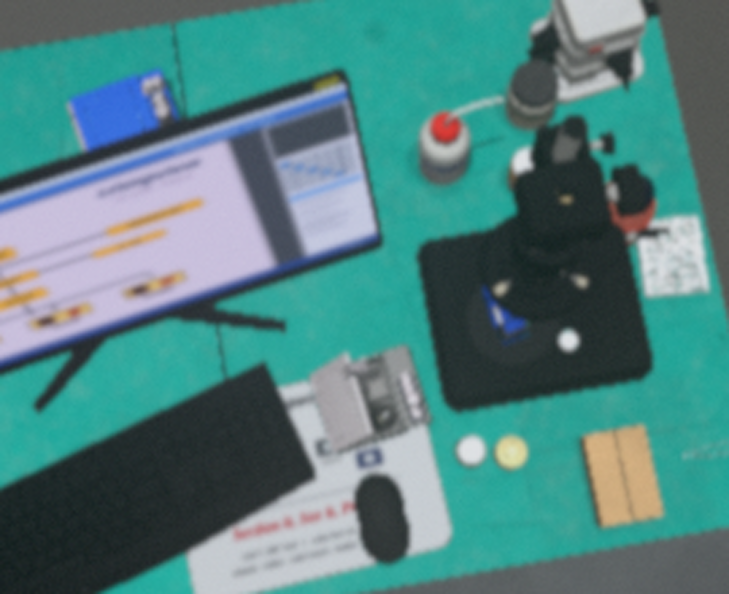

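View pics/scene1z.png

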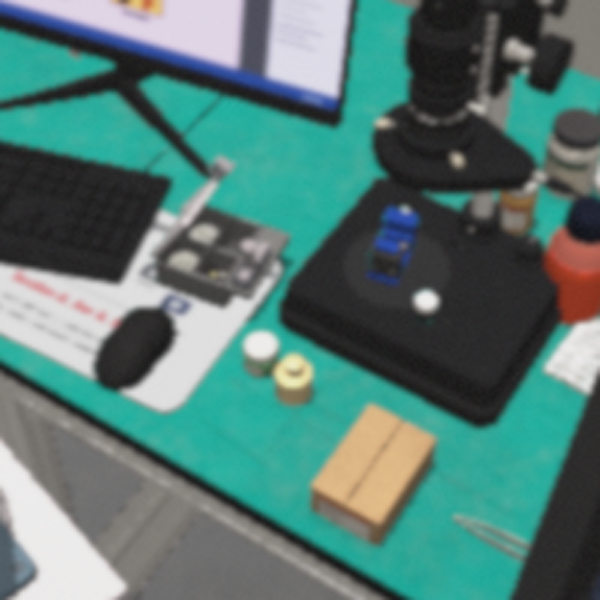

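Top crop: the grey case with its lid open stands by the monitor foot, at about crop (375,400), i.e. full image (308,238). The bolt is on its right, near (324,236). The jar and weight are at about (345,257) and (360,257), the carton at (400,266). The blue look-alikes are behind the monitor and on the microscope.

```bash
cat > h.py <<'E'
import cv2,numpy as np
from station import ctrl
def ext(p,s=None):
    """world->camera R,t"""
    if 'hand_eye' in p:
        T=np.eye(4);T[:3,:3]=s['tool_rot'];T[:3,3]=s['position'];M=np.linalg.inv(T@np.array(p['hand_eye']));return M[:3,:3],M[:3,3]
    return cv2.Rodrigues(p['rvec'])[0],np.ravel(p['tvec'])
def ray(p,uv,z,s=None):
    R,t=ext(p,s);c=-R.T@t;d=R.T@np.linalg.inv(p['mtx'])@[uv[0],uv[1],1];return c+d*(z-c[2])/d[2]
E
python3 - <<'E'
from h import *
s=ctrl.sense();p=ctrl.read_camera('top');w=ctrl.read_camera('wrist')
print(np.array(w['hand_eye']).round(3).tolist(),w['mtx'].round(0).tolist())
for uv in [(308,238),(324,236),(286,220),(330,255),(345,257),(360,257)]:print(uv,ray(p,uv,.04).round(3))
print(s['position'],s['time_s'])
E
```

```text
[[-0.0, -0.957, -0.29, 0.081], [1.0, -0.0, 0.0, 0.0], [-0.0, -0.29, 0.957, -0.167], [0.0, 0.0, 0.0, 1.0]] [[356.0, 0.0, 323.0], [0.0, 356.0, 201.0], [0.0, 0.0, 1.0]]
(308, 238) [0.424 0.048 0.04 ]
(324, 236) [0.434 0.002 0.04 ]
(286, 220) [0.472 0.119 0.04 ]
(330, 255) [ 0.379 -0.021  0.04 ]
(345, 257) [ 0.377 -0.065  0.04 ]
(360, 257) [ 0.381 -0.109  0.04 ]
[0.12528509 0.53558132 0.21869679] 0.9
```

```bash
python3 -m inch '[[[-25,-25,-10],0,0],[[-65,-70,-30],0,0],[[-110,-115,-30],0,0],[[-150,-160,-30],0,0],[[-185,-200,-30],0,0],[[-220,-240,-30],0,0],[[-250,-270,-30],0,0],[[-270,-290,-30],0,0]]' 20; python3 -m inch '[[[-20,-25,0],0,0],[[-50,-55,0],0,0],[[-80,-85,0],0,0],[[-100,-105,0],0,0],[[-106,-110,0],0,0],[[-106,-110,0],0,0],[[-106,-110,0],0,0],[[-106,-110,0],0,0]]'; python3 - <<'E'
from h import *
s=ctrl.sense();w=ctrl.read_camera('wrist');cv2.imwrite('pics/w1.png',w['image'])
np.savez('w1.npz',R=s['tool_rot'],p=s['position'],he=w['hand_eye'],m=w['mtx'])
print(s['time_s'],s['position'].round(4) if hasattr(s['position'],'round') else s['position'],s['tool_rot'])
for k in ['specimen_case','case_lid','case_bolt','knob_top','lid_edge']:
  print(k,[(np.round(d['box']),round(d['score'],2)) for d in ctrl.look_for(w,k)])
E
```

```text
time_s: 1.8
position: [0.3156, 0.2016, 0.2491]
tool_rot: [[-0.974, 0.227, 0.001], [0.227, 0.974, 0.0], [-0.001, 0.001, -1.0]]
ft_force: [1.6, 0.8, 0.5]
width: 0.0333
grasp_force: 0.0
time_s: 2.6
position: [0.3926, 0.0733, 0.2487]
tool_rot: [[-0.974, 0.226, -0.0], [0.226, 0.974, 0.0], [0.0, 0.0, -1.0]]
ft_force: [-0.1, -0.4, 0.9]
width: 0.0004
grasp_force: 0.0
2.6 [0.3926 0.0733 0.2487] [[-9.74082818e-01  2.26191564e-01 -1.99517871e-04]
 [ 2.26191470e-01  9.74082774e-01  4.09617198e-04]
 [ 2.86998876e-04  3.53871834e-04 -9.99999896e-01]]
specimen_case [(array([248., 139., 382., 252.]), 0.71), (array([291., 144., 378., 248.]), 0.71)]
case_lid [(array([289., 143., 378., 250.]), 0.78)]
case_bolt [(array([257., 202., 293., 243.]), 0.79)]
knob_top [(array([260., 201., 294., 244.]), 0.92)]
lid_edge [(array([289., 144., 375., 247.]), 0.73)]
```

View pics/w1.png

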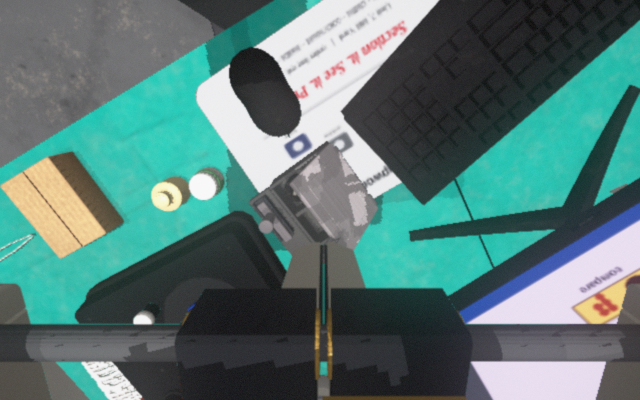

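Wrist view: the case is at (250–380, 140–252), rotated. The bolt knob shows near (265,228) on its right side (image left), and the lid leans over at (300–378, 143–250). I'll zoom in.

```bash
python3 - <<'E'
import cv2
a=cv2.imread('pics/w1.png')[130:260,235:395];cv2.imwrite('pics/w1z.png',cv2.resize(a,None,fx=5,fy=4.6,interpolation=2))
E
python3 - <<'E'
import cv2
a=cv2.imread('pics/w1.png')[135:255,240:400];cv2.imwrite('pics/w1z.png',cv2.resize(a,None,fx=5,fy=5,interpolation=2))
E
```

```text
(no output)
```

View pics/w1z.png

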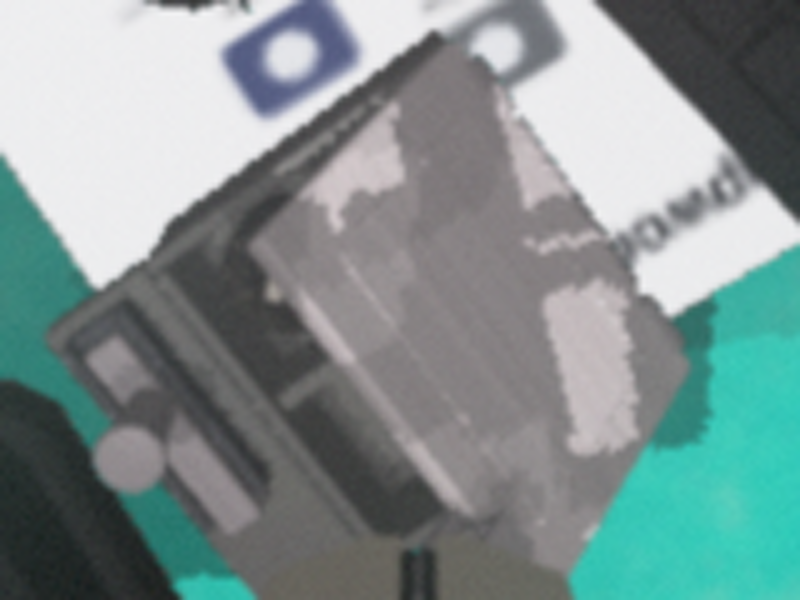

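```bash
cat > fit.py <<'E'
from h import *
from scipy.optimize import least_squares
def case2w(q,P):
    c,s=np.cos(q[2]),np.sin(q[2]);P=np.atleast_2d(P);return np.c_[q[0]+c*P[:,0]-s*P[:,1],q[1]+s*P[:,0]+c*P[:,1],P[:,2]]
def lid(th,x,r,h=.005): # r from hinge, h above underside
    return [x,.04-r*np.cos(th)+h*np.sin(th),.04+r*np.sin(th)+h*np.cos(th)]
def pts(q):
    th,b=q[3],q[4]
    return dict(hn=lid(th,-.045,0),hf=lid(th,.045,0),en=lid(th,-.045,.081),ef=lid(th,.045,.081),knob=[-.022+b,-.055,.081],ledge=[-.045,-.069,.04])
def proj(v,W):
    T=np.eye(4);T[:3,:3]=v['R'];T[:3,3]=v['p'];M=np.linalg.inv(T@v['he'])
    c=W@M[:3,:3].T+M[:3,3];u=c@v['m'].T;return u[:,:2]/u[:,2:]
def solve(obs):
    vs=[(np.load(f),o) for f,o in obs]
    def res(q):
        P=pts(q);r=[]
        for v,o in vs:
            r.append((proj(v,case2w(q,np.array([P[k] for k in o])))-np.array(list(o.values()))).ravel())
        return np.concatenate(r)
    s=least_squares(res,[.42,.045,.43,1.1,.003],loss='soft_l1');print('q',s.x.round(4));print(res(s.x).reshape(-1,2).round(1).tolist());return s.x
E
python3 - <<'E'
from fit import *
q=solve([('w1.npz',dict(hn=(327,142.6),hf=(377.6,208),en=(291,184),knob=(266,227),ledge=(250,203)))])
t,sc=ctrl.read_camera('top'),ctrl.read_camera('scene')
P=[p['mtx']@np.c_[ext(p)] for p in (t,sc)]
X=cv2.triangulatePoints(P[0],P[1],np.array([[311.],[180]]),np.array([[332.],[172]]));print('monitor',X[:3,0]/X[3,0])
for z in (.1,.2): print(z,ray(t,(311,180),z),ray(sc,(332,172),z),ray(t,(170,227),z))
E
```

```text
q [0.4222 0.0651 0.4194 0.9903 0.0017]
[[2.5, -0.1], [0.9, 0.0], [-0.5, -0.8], [-0.2, 0.2], [-2.5, 1.3]]
monitor [0.58527763 0.05274272 0.10302238]
0.1 [0.58593784 0.0529225  0.1       ] [0.58769189 0.05504926 0.1       ] [0.4136709  0.44105948 0.1       ]
0.2 [0.56156011 0.04864379 0.2       ] [ 0.51155585 -0.02299704  0.2       ] [0.40201221 0.40812333 0.2       ]
```

Single-view fit: case at about (0.422, 0.065), yaw 0.42, lid about 0.99 rad, bolt about 2 mm, reprojection errors up to 2.5 px. I'll take a second view from lower and further left.

```bash
python3 -m inch '[[[0,10,10],0,0],[[0,25,25],0,0],[[0,40,40],0,0],[[0,50,50],0,0],[[0,50,50],0,0],[[0,50,50],0,0],[[0,50,50],0,0],[[0,50,50],0,0]]'; python3 - <<'E'
from h import *
s=ctrl.sense();w=ctrl.read_camera('wrist');cv2.imwrite('pics/w2.png',w['image'])
np.savez('w2.npz',R=s['tool_rot'],p=s['position'],he=w['hand_eye'],m=w['mtx'])
k=ctrl.look_for(w,'knob_top');print(k[:2])
from fit import *
W=case2w([.4222,.0651,.4194],np.array(list(pts([0,0,0,.9903,.0017]).values())));uv=proj(np.load('w2.npz'),W);print(uv.round())
u0,v0=uv.min(0).astype(int)-25;u1,v1=uv.max(0).astype(int)+25;u0=max(u0,0);v0=max(v0,0);print(u0,v0,u1,v1)
f=min(780/(u1-u0),580/(v1-v0));print(f);cv2.imwrite('pics/w2z.png',cv2.resize(w['image'][v0:v1,u0:u1],None,fx=f,fy=f,interpolation=2))
E
```

```text
time_s: 3.8
position: [0.4051, 0.1204, 0.1993]
tool_rot: [[-0.974, 0.228, 0.001], [0.228, 0.974, -0.0], [-0.001, 0.0, -1.0]]
ft_force: [-0.2, -0.8, 0.9]
width: 0.0005
grasp_force: 0.0
[{'box': [193.2, 214.9, 237.4, 263.6], 'score': 0.64}]
[[277. 148.]
 [336. 222.]
 [219. 197.]
 [295. 283.]
 [201. 246.]
 [187. 218.]]
161 122 360 307
3.135135135135135
```

View pics/w2z.png

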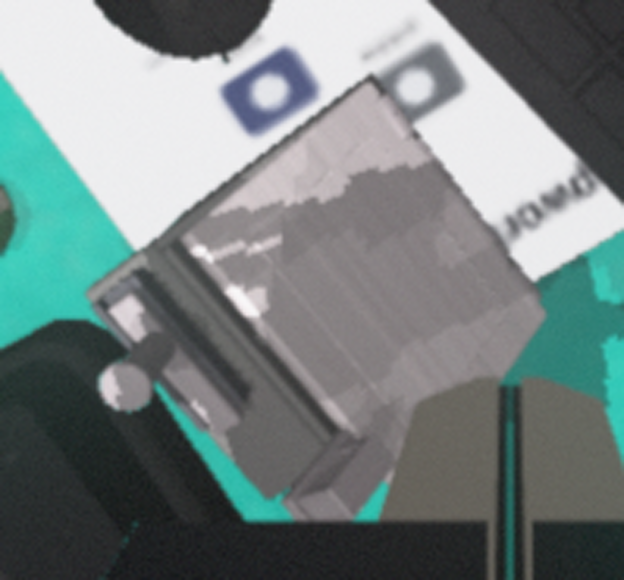

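Second view: crop points are hinge near (372,77), hinge far (545,312), free edge near (180,235), knob (125,388) and ledge corner (88,295). All lie within about 3 px of the prediction.

```bash
python3 - <<'E'
from fit import *
q=solve([('w1.npz',dict(hn=(327,142.6),hf=(377.6,208),en=(291,184),knob=(266,227),ledge=(250,203))),
('w2.npz',dict(hn=(279.7,146.6),hf=(334.8,221.5),en=(218.4,197),knob=(200.9,245.8),ledge=(189,216)))])
# free height check of the knob top by triangulation
P=[]
for f in ('w1.npz','w2.npz'):
    v=np.load(f);T=np.eye(4);T[:3,:3]=v['R'];T[:3,3]=v['p'];P.append(v['m']@np.linalg.inv(T@v['he'])[:3])
for a,b in [((266,227),(200.9,245.8)),((291,184),(218.4,197)),((327,142.6),(279.7,146.6))]:
    X=cv2.triangulatePoints(P[0],P[1],np.array(a).reshape(2,1),np.array(b).reshape(2,1));print((X[:3,0]/X[3,0]).round(4))
s=ctrl.sense();R=np.array(s['tool_rot']);print(s['position'])
for c in [(-.01,.01,.16),(-.01,.01,.11),(-.01,-.012,.046)]:
    w=case2w(q,c)[0];print(c,w.round(4),(R.T@(w-s['position'])*1000).round(1))
print(pts(q))
E
```

```text
q [0.4217 0.0654 0.4109 0.9695 0.0023]
[[3.1, -0.5], [0.9, 0.1], [-1.2, -0.9], [0.2, -0.3], [-2.5, 0.2], [-2.3, 0.7], [1.1, 0.5], [0.5, 0.0], [0.6, -0.4], [-2.1, 0.7]]
[-1.0826 -1.671  -1.1406]
[nan nan nan]
[0.3676 0.0839 0.0021]
[0.40499927 0.12047346 0.19917737]
(-0.01, 0.01, 0.16) [0.4085 0.0706 0.16  ] [-14.8 -47.8  39.2]
(-0.01, 0.01, 0.11) [0.4085 0.0706 0.11  ] [-14.8 -47.8  89.2]
(-0.01, -0.012, 0.046) [0.4173 0.0504 0.046 ] [-27.8 -65.4 153.2]
{'hn': [-0.045, np.float64(0.04412305837771007), np.float64(0.04282849599858208)], 'hf': [0.045, np.float64(0.04412305837771007), np.float64(0.04282849599858208)], 'en': [-0.045, np.float64(-0.001698576799319564), np.float64(0.1096220417174852)], 'ef': [0.045, np.float64(-0.001698576799319564), np.float64(0.1096220417174852)], 'knob': [np.float64(-0.019661673515490516), -0.055, 0.081], 'ledge': [-0.045, -0.069, 0.04]}<stdin>:9: RuntimeWarning: invalid value encountered in divide
```

Consistent. I'll go above the lid, then fold it down.

```bash
python3 - <<'E'
from fit import *
P=[]
for f in ('w1.npz','w2.npz'):
    v=np.load(f);T=np.eye(4);T[:3,:3]=v['R'];T[:3,3]=v['p'];P.append(v['m']@np.linalg.inv(T@v['he'])[:3])
for n,a,b in [('knob .081',(266,227),(200.9,245.8)),('edge .110',(291,184),(218.4,197)),('hinge .043',(327,142.6),(279.7,146.6))]:
    X=cv2.triangulatePoints(P[0],P[1],np.array(a,float).reshape(2,1),np.array(b,float).reshape(2,1));print(n,(X[:3,0]/X[3,0]).round(4))
E
python3 -m inch '[[[-5,-12,0],0,0],[[-10,-30,10],0,0],[[-15,-48,20],0,0],[[-15,-48,40],0,0],[[-15,-48,60],0,0],[[-15,-48,70],0,0],[[-15,-48,75],0,0],[[-15,-48,75],0,0]]'
```

```text
knob .081 [0.4253 0.0073 0.0828]
edge .110 [0.3803 0.0476 0.1154]
hinge .043 [0.3676 0.0839 0.0021]
time_s: 4.7
position: [0.4083, 0.0706, 0.1235]
tool_rot: [[-0.974, 0.228, -0.001], [0.228, 0.974, 0.0], [0.001, -0.0, -1.0]]
ft_force: [0.3, -0.3, 0.7]
width: 0.0004
grasp_force: 0.0
```

Knob height is 83 mm against 81 given, and the lid edge is also plausible. Pushing the lid down now.

```bash
python3 -m inch '[[[0,0,8],0,0],[[-1,-1,15],0,0],[[-2,-3,22],0,0],[[-4,-5,29],0,0],[[-6,-8,36],0,0],[[-8,-11,42],0,0],[[-10,-14,48],0,0],[[-10,-14,48],0,0]]'; python3 -m inch '[[[-1,-1,6],0,0],[[-2,-2,12],0,0],[[-3,-3,18],0,0],[[-3,-3,22],0,0],[[-3,-3,25],0,0],[[-3,-3,27],0,0],[[-3,-3,28],0,0],[[-3,-3,28],0,0]]'
```

```text
time_s: 5.5
position: [0.4145, 0.0543, 0.0747]
tool_rot: [[-0.974, 0.228, -0.002], [0.228, 0.974, 0.0], [0.002, -0.0, -1.0]]
ft_force: [-0.9, -0.5, 0.0]
width: 0.0005
grasp_force: 0.0
time_s: 6.3
position: [0.4169, 0.0513, 0.0475]
tool_rot: [[-0.974, 0.228, -0.001], [0.228, 0.974, 0.0], [0.001, 0.0, -1.0]]
ft_force: [-0.1, 0.7, 0.4]
width: 0.0006
grasp_force: 0.0
```

```bash
python3 - <<'E'
from h import *
s=ctrl.sense();w=ctrl.read_camera('wrist');sc=ctrl.read_camera('scene')
a=cv2.resize(w['image'][150:330,170:490],None,fx=1.8,fy=1.8,interpolation=2);b=cv2.resize(sc['image'][170:240,230:350],(576,336),interpolation=2)
cv2.imwrite('pics/c3.png',np.vstack([a[:264],b]) if 0 else np.vstack([cv2.resize(a,(448,252)),cv2.resize(b,(448,261))]))
E
```

```text
(no output)
```

View pics/c3.png

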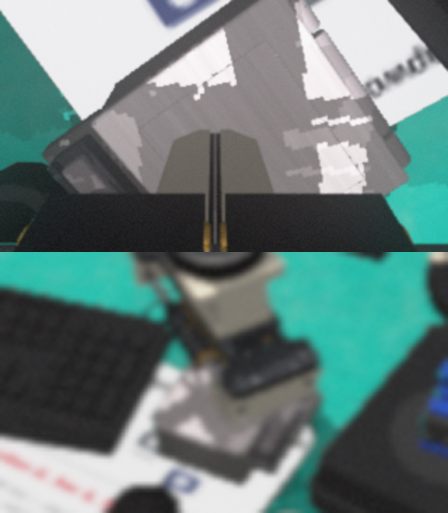

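The lid is folded down under the fingertips and looks nearly flat. I'll press a little further until there is force.

```bash
python3 -m inch '[[[0,0,0.5],0,0],[[0,0,1],0,0],[[0,0,1.5],0,0],[[0,0,2],0,0],[[0,0,2.5],0,0],[[0,0,3],0,0],[[0,0,3],0,0],[[0,0,3],0,0]]'
```

```text
time_s: 7.2
position: [0.417, 0.0511, 0.0452]
tool_rot: [[-0.974, 0.228, -0.0], [0.228, 0.974, -0.0], [0.0, -0.0, -1.0]]
ft_force: [-3.1, 0.5, 8.9]
width: 0.0002
grasp_force: 4.5
```

```bash
python3 -m inch '[[[0,0,0.5],0,0],[[0,0,1],0,0],[[0,0,1.5],0,0],[[0,0,2],0,0],[[0,0,2],0,0],[[0,0,2],0,0],[[0,0,2],0,0],[[0,0,2],0,0]]';  python3 -m inch '[[[0,0,-4],0,0],[[0,0,-10],0,0],[[0,0,-25],0,0],[[0,0,-45],0,0],[[0,0,-60],0,0],[[0,0,-62],0,0],[[0,0,-62],0,0],[[0,0,-62],0,0]]'; python3 - <<'E'
from fit import *
q=[.4217,.0654,.4109,.0,.0023]
s=ctrl.sense();R=np.array(s['tool_rot']);n=-R[:,0]
# plan: knob contact TCP = knob - 15 mm n
for b,g,z in [(.0023,.015,None),(.0023,.015,.060),(.0023,0,.060),(.030,0,.060)]:
    w=case2w(q,[-.022+b,-.055,.081])[0]-n*.015-g*np.array([np.cos(q[2]),np.sin(q[2]),0]);w[2]=z or s['position'][2]
    print(b,g,z,w.round(4),(R.T@(w-s['position'])*1000).round(1))
w=ctrl.read_camera('wrist');cv2.imwrite('pics/w4.png',cv2.resize(w['image'][120:330,150:430],None,fx=2.7,fy=2.7,interpolation=2))
np.savez('w4.npz',R=s['tool_rot'],p=s['position'],he=w['hand_eye'],m=w['mtx'])
P=pts(q);print({k:((proj(np.load('w4.npz'),case2w(q,P[k]))[0]-[150,120])*2.7).round() for k in P})
E
```

```text
time_s: 8.0
position: [0.4171, 0.0511, 0.0448]
tool_rot: [[-0.974, 0.227, 0.001], [0.227, 0.974, -0.0], [-0.001, -0.0, -1.0]]
ft_force: [-9.1, -0.5, 31.6]
width: 0.0007
grasp_force: 15.6
time_s: 8.8
position: [0.4166, 0.0512, 0.1039]
tool_rot: [[-0.974, 0.228, -0.001], [0.228, 0.974, 0.0], [0.001, -0.0, -1.0]]
ft_force: [-0.4, 0.0, -0.1]
width: 0.0003
grasp_force: 0.0
0.0023 0.015 None [0.3973 0.0045 0.1039] [  8.2 -49.8   0. ]
0.0023 0.015 0.06 [0.3973 0.0045 0.06  ] [  8.1 -49.8  43.9]
0.0023 0 0.06 [0.411  0.0105 0.06  ] [ -3.9 -40.9  43.9]
0.03 0 0.06 [0.4364 0.0216 0.06  ] [-26.1 -24.3  43.8]
{'hn': array([554.,  30.]), 'hf': array([759., 319.]), 'en': array([285., 230.]), 'ef': array([501., 487.]), 'knob': array([280., 404.]), 'ledge': array([204., 287.])}
```

View pics/w4.png

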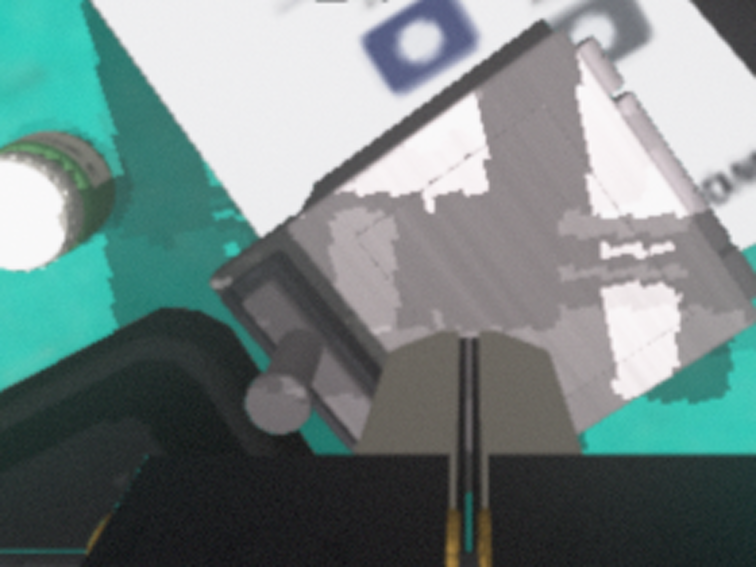

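The lid lies flat and the knob at (277,404) matches the prediction (280,404), so the bolt is still at about 2 mm. Moving behind the knob, then pushing along the case's +x.

```bash
python3 -m inch '[[[4,-12,0],0,0],[[8,-30,0],0,0],[[12,-45,0],0,0],[[12,-53,0],0,0],[[12,-53,8],0,0],[[12,-53,20],0,0],[[12,-53,34],0,0],[[12,-53,42],0,0]]';python3 -m inch '[[[0,0,0],0,0],[[-4,3,0],0,0],[[-8,6,0],0,0],[[-13,9.5,0],0,0],[[-18,13,0],0,0],[[-23,17,0],0,0],[[-28,21,0],0,0],[[-28,21,0],0,0]]'
```

```text
time_s: 9.65
position: [0.3928, 0.0026, 0.0613]
tool_rot: [[-0.974, 0.228, -0.002], [0.228, 0.974, 0.001], [0.002, 0.0, -1.0]]
ft_force: [-0.8, -0.2, 0.6]
width: 0.0004
grasp_force: 0.0
time_s: 10.45
position: [0.4263, 0.0167, 0.0627]
tool_rot: [[-0.974, 0.227, 0.001], [0.227, 0.974, 0.0], [-0.0, 0.0, -1.0]]
ft_force: [-0.2, 0.3, -0.3]
width: 0.0003
grasp_force: 0.0
```

```bash
python3 -m inch '[[[-2,1.5,0],0,0],[[-4,3,0],0,0],[[-6,4.5,0],0,0],[[-8,6,0],0,0],[[-9,7,0],0,0],[[-10,7.7,0],0,0],[[-11,8.4,0],0,0],[[-11,8.4,0],0,0]]'; python3 - <<'E'
from h import *
w=ctrl.read_camera('wrist');cv2.imwrite('pics/w5.png',cv2.resize(w['image'][100:340,150:430],None,fx=2.5,fy=2.5,interpolation=2))
E
```

```text
time_s: 11.25
position: [0.435, 0.0216, 0.0621]
tool_rot: [[-0.974, 0.227, -0.006], [0.227, 0.974, -0.001], [0.006, -0.002, -1.0]]
ft_force: [-9.2, -5.5, 5.6]
width: 0.0006
grasp_force: 4.6
```

View pics/w5.png

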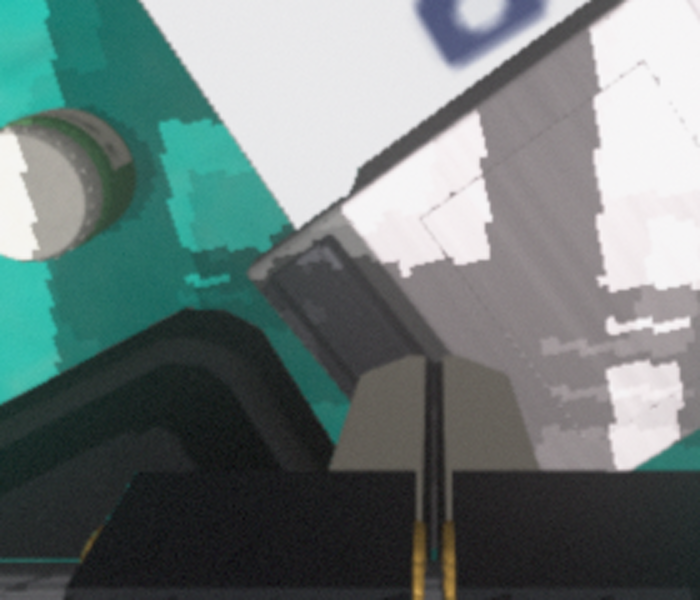

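Force rises to 11 N about 1 mm from the predicted stop. I'll press slightly more, then back off, lift and check.

```bash
python3 -m inch '[[[-1,0.7,0],0,0],[[-2,1.5,0],0,0],[[-2.5,1.8,0],0,0],[[-2.5,1.8,0],0,0],[[-2.5,1.8,0],0,0],[[-2.5,1.8,0],0,0],[[0,0,0],0,0],[[4,-3,0],0,0]]'; python3 -m inch '[[[6,-4,0],0,0],[[8,-6,-10],0,0],[[8,-6,-30],0,0],[[8,-6,-50],0,0],[[2,30,-70],0,0],[[2,60,-90],0,0],[[2,70,-100],0,0],[[2,70,-100],0,0]]'; python3 - <<'E'
from fit import *
s=ctrl.sense();w=ctrl.read_camera('wrist')
np.savez('w6.npz',R=s['tool_rot'],p=s['position'],he=w['hand_eye'],m=w['mtx'])
v=np.load('w6.npz');q=np.array([.4217,.0654,.4109,0,0])
for b in (.02,.025,.03):print(b,((proj(v,case2w(q,[-.022+b,-.055,.081]))[0]-[110,110])*3).round())
P=pts(q);print({k:((proj(v,case2w(q,P[k]))[0]-[110,110])*3).round() for k in P})
cv2.imwrite('pics/w6.png',cv2.resize(w['image'][110:310,110:370],None,fx=3,fy=3,interpolation=2))
E
```

```text
time_s: 12.1
position: [0.4333, 0.0201, 0.0625]
tool_rot: [[-0.974, 0.228, 0.0], [0.228, 0.974, 0.0], [0.0, 0.0, -1.0]]
ft_force: [0.1, 0.7, -0.4]
width: 0.0006
grasp_force: 0.0
time_s: 12.9
position: [0.4488, 0.0894, 0.1645]
tool_rot: [[-0.974, 0.225, 0.004], [0.225, 0.974, -0.0], [-0.004, 0.001, -1.0]]
ft_force: [0.7, 0.6, -0.3]
width: 0.0006
grasp_force: 0.0
0.02 [338. 330.]
0.025 [351. 346.]
0.03 [364. 360.]
{'hn': array([544., -53.]), 'hf': array([745., 221.]), 'en': array([307., 135.]), 'ef': array([516., 383.]), 'knob': array([284., 269.]), 'ledge': array([237., 191.])}
```

View pics/w6.png

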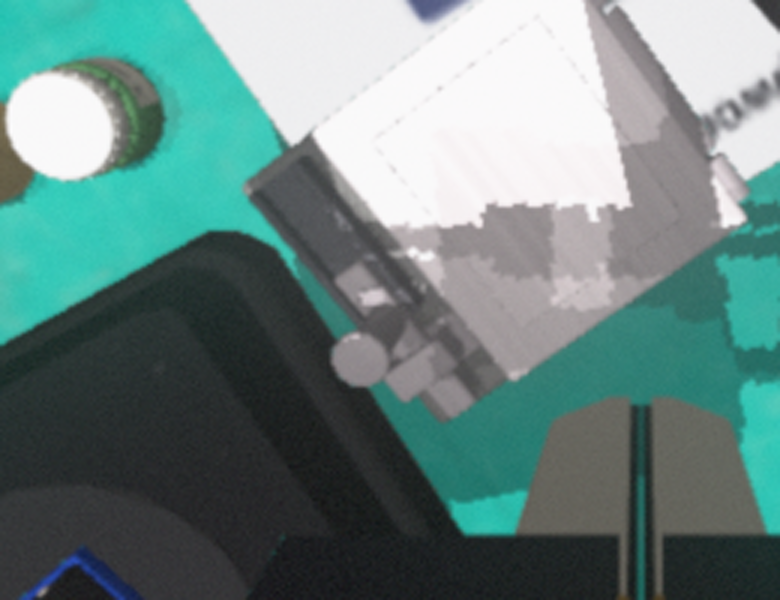

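The knob is at (360,359), against (364,360) predicted for 30 mm of travel. The lid is flat, the bolt runs through the staple and the arm is clear.

```bash
python3 -c "
from station import ctrl
print(ctrl.finish_job())"
```

```text
the job is handed in; nothing more can be done
None
```

The lid is shut and the bolt is pushed home through its staple (about 30 mm of travel by the last wrist picture); the job was handed in at about 13 s, with no verdict returned.

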